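# Release and slide the vice carriage to its end stop

### The job

Press the black lock button on the slide's aluminium carriage right down with the fingertips and, keeping it held down all the way, push the carriage along its rails until it sits fully home against the tall end stop; then let the button spring back up and move clear. Do not touch the small vice or the white casting clamped in it, and do not move, tip or pick up anything else on the bench.

Things in the scene. Friction and masses are not known exactly. Their poses are not given: they have to be found in the camera images.
- slide_base: the slide fixture, fixed to the bench: a dark steel plate 400 x 110 x 12 mm with two steel rods along it. Origin at bench height on its long centre line, 150 mm from the end-stop end, 250 mm from the rear end. x points along the rails toward the end stop (the way the carriage must go), z up. The rear end has a low grey cap, top at 34 mm
- stop_face (a point): point on the small black bumper of the end stop (tall grey block across the plate, its top 52 mm above the bench), which the carriage's nose touches when home; 35 mm above the bench; axes as slide_base
- carriage (a joint): position of the carriage along the rails in m: starts locked at about 0.03, fully home against the end stop at 0.170 (hard limit). An aluminium block 160 x 90 mm, top 44 mm above the bench, with the black button on the half towards the end stop and the vice on the rear half. It drags with 1 to 2 N when unlocked; when the button is up it is locked
- button_top (a point): centre of the top face of the black ribbed lock button, moving with it; 53.5 mm above the bench when up; axes as slide_base. The button is a plate 44 mm along the rails x 40 mm across, standing 9 mm out of the carriage
- thumb_stop (a point): middle of the near face of the upright aluminium thumb stop on the carriage, 29 mm ahead of the button's centre on its end-stop side: a lip 52 mm wide, 9 mm thick, its top 66 mm above the bench (12.5 mm above the raised button); this point is 55 mm above the bench. A fingertip pressing the button can push against it
- lock (a joint): how far the button is pressed in m: 0 up (locked), 0.006 fully down (hard limit). Springs back up; needs about 4 N to start moving and 8 N fully down. A hidden catch drops into notches every 10 mm of travel, with 1 mm play, the last one at home (0.170); it frees the carriage when the button is over about 3.5 mm down, and let go between notches the button stays half down
- vice_top (a point): top centre of the white casting clamped in the small steel vice fixed on the carriage, 85 mm behind the button's centre; 87 mm above the bench. The vice is 56 mm along the rails x 50 mm, with a small screw handle at one side. Not to be touched
- bur_block_a: loose round bur stand, blue on a black rubber foot, 72 mm across, about 62 mm tall with the burs; origin at the centre of its underside; leave it alone
- bur_block_b: second, like bur_block_a; leave it alone
- jar: loose small amber jar, 44 mm across, 58 mm tall; origin at the centre of its underside; leave it alone
- steel_cup: loose open steel cup, 54 mm across, 45 mm tall; origin at the centre of its underside; leave it alone
- handpiece: loose grinding handpiece lying on the bench, about 140 mm long and 25 mm thick; origin under its middle; leave it alone
- stone: loose reddish dressing stone, 30 x 70 x 18 mm, lying beside the slide; origin at the centre of its underside; leave it alone

How it is judged:
By the outcome, as a careful person would: the job done as asked, in the order asked, and still so for the second after the job is handed in, with the robot touching nothing.
It also fails if it takes over 35 s, if anything falls off the work surface, if the arm or the gripper's body presses on something with over 40 N, if the wrist force passes 120 N, or if a joint passes its speed limit or range.

### The arm

A 7-joint arm with a two-finger parallel gripper is mounted at the origin on the work surface. World frame = base frame: x ahead of the robot, y to its left, z up, the work surface at z = 0. Lengths are in m, angles in rad, forces in N, time in s.
With the tool pointing down it reaches from about 0.4 to 0.875 m from the base axis. Payload 19.3 kg.
Tool frame: the origin (TCP) lies at the very end of the fingers, on their centre line; the grasp point (between the pads) lies 19 mm behind it; z points along the fingers, y is the direction in which the jaws open and shut (so a half turn about z gives the same grasp; the last joint's range is limited). The gripper opens to 85 mm and grips with 20 to 120 N. Pads are 22 mm wide; open, the fingers measure 114 mm over their backs; the gripper's body (76 mm by 85 mm) begins 54 mm behind the grasp point. The pads swing forward as they close: fully open they stand 13 mm farther back than shut.
Start: joints at [1.048, 0.521, -0.036, 1.599, 0.021, 1.021, -0.113], TCP at [0.273, -0.562, 0.208] pointing down, gripper open.
Joint ranges: [-2.91, 2.91], [-0.3, 2.13], [-1.5, 1.42], [0.17, 2.43], [-1.26, 4.41], [0.16, 1.93], [-2.52, 2.52]. Speed limits (rad/s): [1.89, 1.89, 2.39, 2.39, 3.01, 3.01, 3.01].

### API

Orientations are given as [roll, pitch, yaw] about the fixed x, y, z axes, in that order (R = Rz(yaw) Ry(pitch) Rx(roll)).
In Python, from workcell import bot, viewer gives the robot as it stands.
- The arm moves only by the shell command python3 -m creep 'ROWS' [FORCE]. ROWS is JSON, a list of rows, each an object of numbers: "rx", "ry", "rz": the turn, a rotation vector about the tool's x, y, z in degrees; "tx", "ty", "tz": the shift along the tool's x, y, z in mm; "hand": the closure, from -1 (fully open) to 1 (shut), so that 0 is half open. In form: [{"rx": .., "ry": .., "rz": .., "tx": .., "ty": .., "tz": .., "hand": ..}, ...]. A call has 1 to 8 rows; each row is the pose to reach, as a shift and turn from the pose commanded when the call began, along the tool's axes at that moment; what a row does not reach only later rows make up. A row lasts 1/10 s, in which the tool goes at most 50 mm and 8.59 degrees, less where a joint would pass 70% of its speed; a pose out of reach is approached as far as the arm can. A call with a gripper value outside its range is refused whole. The fingers move at their own pace and stop on an object; FORCE is the grip in N (left out, the last holds). Time passes only in rows, so rows that repeat a pose let the fingers close. It gives the time, the measured TCP pose, the force and the opening at its end, in the units of the state.
- bot.observe(): the state, without advancing time (a new reading comes with each control period).
- viewer.grab_frame(name): name is "scene" or "top"; returns a dict with "pixels" (400x640x3 uint8, blue, green, red), "vertical_fov" (degrees; the focal length in pixels is half the picture's height over the tangent of half this angle, whatever the lens; pixels are square), "cx", "cy" (the principal point, pixels), "rvec" (rotation vector, rad) and "tvec" (3), from world to camera coordinates, as OpenCV has them. Camera axes: x right, y down, z forward; pixel columns grow to the right and rows downward; lengths in m; the calibration is good to about 2 mm. A picture is of the moment at which its call begins. There is no depth.
- bot.job_done(): hands the job in, once; it reports no verdict.
Trained networks look in a picture, given as the dict that the camera call returned (one of the last four; its "shot" number tells which), for a name from the list of things; names that differ only in an ending like _2 or _b are one class to them, and where a whole thing is asked for, a point or a joint stands for the part that bears it (a point fixed in the world has none). Each returns a list of dicts, best first, with "score" (0 to 1); they miss things now and then, are a little off and sometimes report something else, mostly with a low value. They report only what shows in the picture. A call takes as long as a camera call.
- viewer.outline_of(target, picture): "mask" (400x640 bool, what is visible of it) and "bbox" ([left, top, right, bottom] in pixels, round what is visible of it).
The state is a dict: "clock": time; "qpos": joint angles; "qd": joint speeds; "joint_efforts": joint torques, N m; "position": TCP position; "tool_rot": TCP orientation; "force": force on the tool from outside, world axes, zero at the start; "moment": the same for the moment, N m; "grip_width": finger opening in m.
Only numpy, scipy, OpenCV 4.12 (cv2) and the standard library are available. Lean on these libraries where they do the work, as an engineer would, in place of code of your own. Each camera call takes 0.05 s, during which the arm holds its last target.

## Working session

There is one attempt and no reset: what is moved stays moved. The work goes in short steps, Python scripts to look and compute and a shell command to move; the robot and the scene stay as the last step left them, time stands still between calls to the robot, and variables do not carry over. Pictures are saved under pics/ and viewed, and the job is handed in when it is done.

```bash
mkdir -p pics; ls
cat > h.py <<'E'
import numpy as np, cv2
from workcell import bot, viewer
def K(p):
    f=200/np.tan(np.radians(p["vertical_fov"])/2)
    return np.array([[f,0,p["cx"]],[0,f,p["cy"]],[0,0,1.]])
def ray(p,uv):
    R,_=cv2.Rodrigues(np.array(p["rvec"],float)); t=np.array(p["tvec"],float).ravel()
    d=R.T@np.linalg.inv(K(p))@np.array([uv[0],uv[1],1.]); return -R.T@t,d
def atz(p,uv,z):
    c,d=ray(p,uv); return c+d*(z-c[2])/d[2]
def proj(p,X):
    return cv2.projectPoints(np.array(X,float).reshape(-1,3),np.array(p["rvec"],float),np.array(p["tvec"],float),K(p),None)[0].reshape(-1,2)
E
python3 - <<'E'
from h import *
np.set_printoptions(precision=4,suppress=True)
s=bot.observe()
print({k:np.round(v,3) for k,v in s.items()})
for n in ["top","scene"]:
    p=viewer.grab_frame(n); cv2.imwrite(f"pics/{n}0.png",np.array(p["pixels"]))
    print(n,{k:v for k,v in p.items() if k!="pixels"}, "cam",ray(p,(0,0))[0])
    for t in ["button_top","thumb_stop","slide_base","vice_top","bur_block_a","jar","steel_cup","handpiece","stone","carriage"]:
        for r in viewer.outline_of(t,p)[:2]:
            ys,xs=np.nonzero(r["mask"]); c=(xs.mean(),ys.mean())
            print(n,t,round(r["score"],2),np.round(r["bbox"],0),np.round(c,1),atz(p,c,0.04))
E
```

```text
pics
{'clock': np.float64(0.0), 'qpos': array([ 1.048,  0.522, -0.036,  1.6  ,  0.021,  1.021, -0.113]), 'qd': array([-0.001, -0.001,  0.   , -0.001, -0.   ,  0.   , -0.   ]), 'joint_efforts': array([ -0.   , -92.712,   1.98 , -36.993,   0.018,   0.008,  -0.   ]), 'position': array([ 0.273, -0.562,  0.208]), 'tool_rot': array([-3.14 ,  0.   ,  0.453]), 'force': array([-0.712,  0.561,  0.064]), 'moment': array([-0.004,  0.053,  0.053]), 'grip_width': np.float64(0.085)}
top {'vertical_fov': 43.57662227995233, 'cx': 314.33432583185174, 'cy': 195.74466056664843, 'rvec': array([ 2.0906, -2.1382,  0.2202]), 'tvec': array([0.0697, 0.5988, 0.8012]), 'shot': 1} cam [0.4246 0.0603 0.9063]
top button_top 0.65 [271. 200. 296. 228.] [283.4 210.6] [0.5793 0.1111 0.04  ]
top button_top 0.22 [226. 110. 347. 334.] [286.9 221.2] [0.5603 0.1051 0.04  ]
top thumb_stop 0.79 [241. 145. 313. 241.] [277.1 191.7] [0.6136 0.1219 0.04  ]
top slide_base 0.9 [227. 107. 350. 338.] [286.7 221.2] [0.5604 0.1055 0.04  ]
top bur_block_a 0.76 [199. 247. 240. 285.] [217.8 265.7] [0.4857 0.2246 0.04  ]
top bur_block_a 0
[... 1078 characters left out ...]
e 0.71 [257. 154. 409. 365.] [336.6 262.2] [0.626  0.1355 0.04  ]
scene vice_top 0.68 [296. 247. 346. 293.] [320.5 270.9] [0.6544 0.1275 0.04  ]
scene bur_block_a 0.77 [413. 224. 457. 273.] [435.2 251.2] [0.5098 0.2388 0.04  ]
scene bur_block_a 0.63 [396. 275. 439. 329.] [417.7 305.6] [0.6115 0.2701 0.04  ]
scene jar 0.55 [356. 308. 390. 351.] [371.2 329. ] [0.6835 0.242  0.04  ]
scene steel_cup 0.77 [296. 161. 325. 188.] [310.6 172.3] [ 0.4941 -0.0332  0.04  ]
scene handpiece 0.74 [270. 201. 303. 255.] [285.2 229.4] [0.628  0.0293 0.04  ]
scene stone 0.97 [417. 187. 461. 210.] [438.4 197.9] [0.4015 0.1823 0.04  ]
scene carriage 0.97 [286. 205. 378. 312.] [333.2 258.8] [0.6243 0.1275 0.04  ]
```

Run:
```python
import cv2
a=cv2.imread("pics/top0.png"); cv2.imwrite("pics/topc.png",cv2.resize(a[95:350,170:400],None,fx=2.35,fy=2.35,interpolation=2)[:600])
a=cv2.imread("pics/scene0.png"); cv2.imwrite("pics/scenec.png",cv2.resize(a[140:380,240:480],None,fx=2.5,fy=2.5,interpolation=2))
```

```text
(no output)
```

View pics/topc.png

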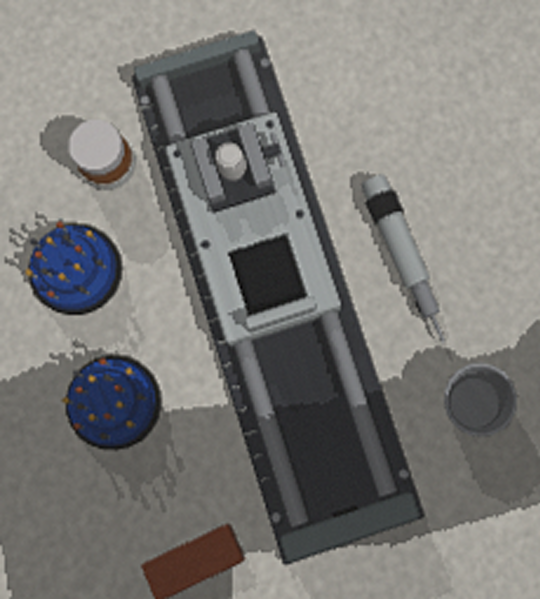

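View pics/scenec.png

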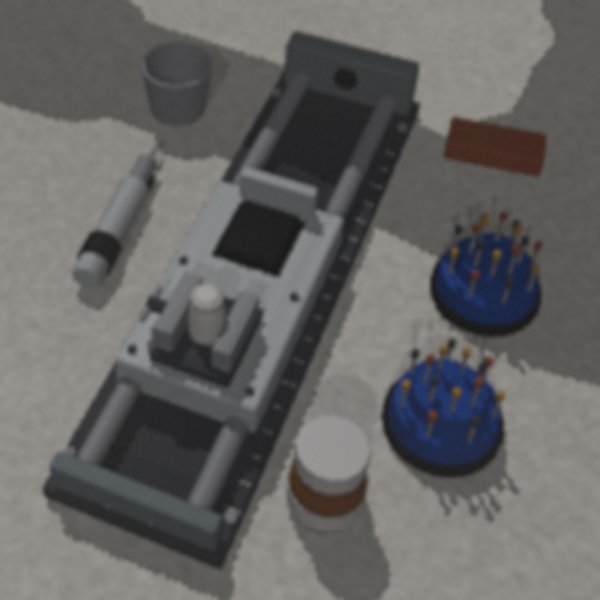

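View pics/top0.png

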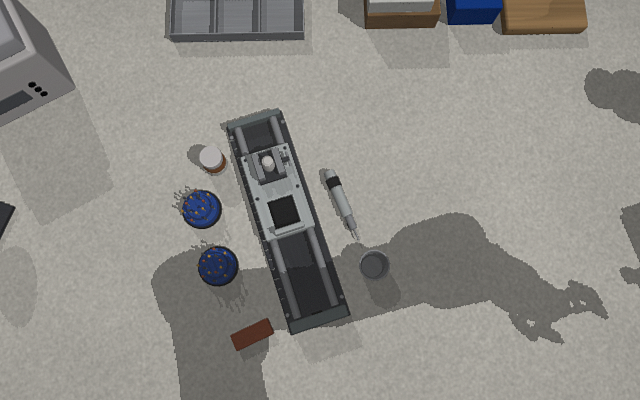

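The top view shows the slide with its end stop towards the robot: tall stop near (320,320), button near (284,211), vice near (268,163). In the scene view the button is near (344,233). Next I measure the button and the rail axis.

Run:
```python
from h import *
np.set_printoptions(precision=4,suppress=True)
for n in ["top","scene"]:
    p=viewer.grab_frame(n); im=np.array(p["pixels"]); g=cv2.cvtColor(im,cv2.COLOR_BGR2GRAY)
    r=viewer.outline_of("button_top",p)[0]; b=np.round(r["bbox"]).astype(int)
    m=np.zeros_like(g); sl=np.s_[b[1]-2:b[3]+3,b[0]-2:b[2]+3]
    m[sl]=(g[sl]<60)*255
    k,l,st,ce=cv2.connectedComponentsWithStats(m); i=1+np.argmax(st[1:,4]); m=(l==i)
    ys,xs=np.nonzero(m); 
    print(n,r["score"],b,"px",m.sum())
    W=np.array([atz(p,(x,y),.0535)[:2] for x,y in zip(xs,ys)],np.float32)
    rect=cv2.minAreaRect(W*1000); print("button rect mm",rect,"mean",W.mean(0))
    r=viewer.outline_of("slide_base",p)[0]; ys,xs=np.nonzero(r["mask"])
    W=np.array([atz(p,(x,y),.03)[:2] for x,y in zip(xs,ys)],np.float32); print("slide",cv2.minAreaRect(W*1000))
    r=viewer.outline_of("carriage",p)[0]; ys,xs=np.nonzero(r["mask"])
    W=np.array([atz(p,(x,y),.044)[:2] for x,y in zip(xs,ys)],np.float32); print("carr",cv2.minAreaRect(W*1000))
    # crop around
    c=cv2.resize(im[b[1]-25:b[3]+25,b[0]-25:b[2]+25],None,fx=7,fy=7,interpolation=0); cv2.imwrite(f"pics/b_{n}.png",c); print(b[0]-25,b[1]-25,c.shape)
```

```text
top 0.9 [270 199 299 227] px 713
button rect mm ((575.3255615234375, 110.54936218261719), (49.03144454956055, 44.572669982910156), 17.262165069580078) mean [0.5748 0.1104]
slide ((572.6333618164062, 108.37362670898438), (397.6231994628906, 108.49098205566406), 17.115806579589844)
carr ((613.0838012695312, 122.552490234375), (165.11814880371094, 92.73175811767578), 17.322961807250977)
245 174 (546, 553, 3)
scene 0.9 [331 219 357 249] px 642
button rect mm ((583.4710083007812, 115.22555541992188), (51.7657470703125, 42.83259201049805), 17.048673629760742) mean [0.5839 0.1157]
slide ((567.45751953125, 111.73750305175781), (437.1050109863281, 113.36227416992188), 17.988128662109375)
carr ((614.7203979492188, 124.44476318359375), (192.70713806152344, 95.4492416381836), 17.424251556396484)
306 194 (560, 532, 3)
```

View pics/b_top.png

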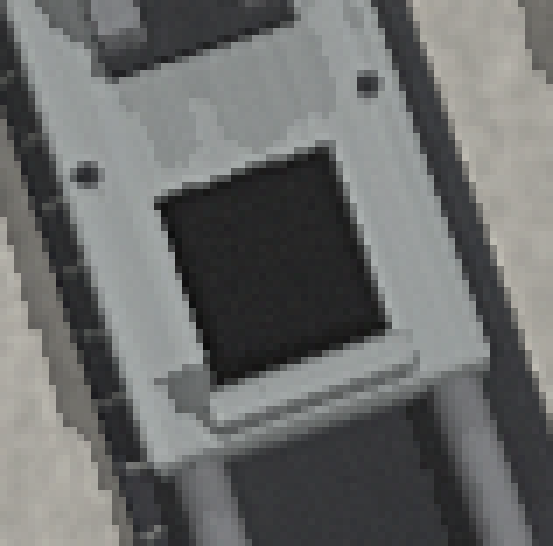

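View pics/b_scene.png

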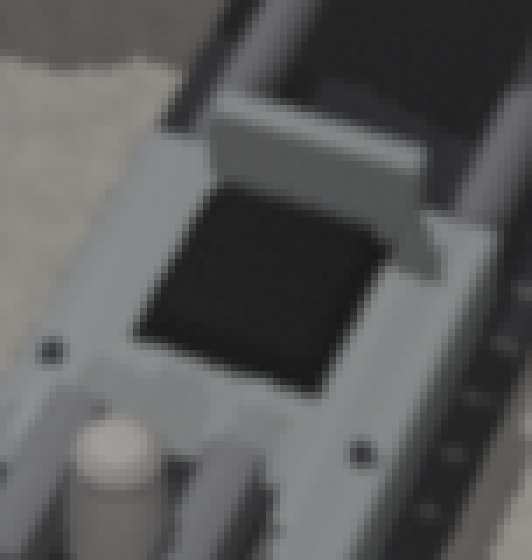

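Run:
```python
from h import *
np.set_printoptions(precision=4,suppress=True)
yaw=np.radians(17.15); s=-np.array([np.cos(yaw),np.sin(yaw)]); l=np.array([-s[1],s[0]])
print("s",s,"l",l)
for n in ["top","scene"]:
    p=viewer.grab_frame(n); im=np.array(p["pixels"]); g=cv2.cvtColor(im,cv2.COLOR_BGR2GRAY)
    b=dict(top=[270,199,299,228],scene=[325,219,362,251])[n]
    m=np.zeros_like(g); sl=np.s_[b[1]:b[3]+1,b[0]:b[2]+1]; m[sl]=(g[sl]<75)*255
    k,lab,st,ce=cv2.connectedComponentsWithStats(m); i=1+np.argmax(st[1:,4]); ys,xs=np.nonzero(lab==i)
    W=np.array([atz(p,(x,y),.0535)[:2] for x,y in zip(xs,ys)])
    a=np.sort(W@s); c=np.sort(W@l)
    # edge estimates via robust medians per row of the rotated frame
    A=W@s; C=W@l
    rear=[];front=[];lo=[];hi=[]
    for q in np.arange(np.median(C)-.014,np.median(C)+.014,.002):
        k=abs(C-q)<.0015
        if k.any(): rear.append(A[k].min());front.append(A[k].max())
    for q in np.arange(np.median(A)-.014,np.median(A)+.014,.002):
        k=abs(A-q)<.0015
        if k.any(): lo.append(C[k].min());hi.append(C[k].max())
    R,F,L,H=map(np.mean,(rear,front,lo,hi)); print(n,"rear,front,lo,hi",R,F,L,H,"len",F-R,"wid",H-L)
    ac=(R-.0008+.022) if n=="top" else (F+.0008-.022)
    # robot-left(+y) side: l = ? 
    print(" l.y",l[1]," centre a",ac)
    for lat in [(L+H)/2, L-.0008+.020, H+.0008-.020]: print("   centre", s*ac+l*lat)
    p_s=bot.observe()
# stop face / base: stop block top z=.052 rear end cap
```

```text
s [-0.9555 -0.2949] l [ 0.2949 -0.9555]
top rear,front,lo,hi -0.6049962725461364 -0.5582480006438554 0.04273925442482834 0.0859757626011152 len 0.046748271902281036 wid 0.04323650817628686
 l.y -0.9555360523014723  centre a -0.5837962725461364
   centre [0.5768 0.1107]
   centre [0.5761 0.113 ]
   centre [0.5775 0.1083]
scene rear,front,lo,hi -0.6174166151221926 -0.5648419515882729 0.040766332700613465 0.08351698593556488 len 0.05257466353391971 wid 0.04275065323495141
 l.y -0.9555360523014723  centre a -0.5860419515882729
   centre [0.5783 0.1134]
   centre [0.5777 0.1155]
   centre [0.5789 0.1114]
```

```bash
cat >> h.py <<'E'
from scipy.spatial.transform import Rotation as Ro
yaw=np.radians(17.15); S=-np.array([np.cos(yaw),np.sin(yaw)]); L=np.array([-S[1],S[0]]); B0=np.array([.5776,.1122])
def delta(target, s=None):
    s=s or bot.observe(); R=Ro.from_euler("xyz",s["tool_rot"])
    T=Ro.from_euler("xyz",[np.pi,0,yaw])
    d=R.inv().apply(np.array(target)-s["position"])*1000
    return np.round(d,1), np.round((R.inv()*T).as_rotvec(degrees=True),2)
def rel():
    s=bot.observe(); q=np.array(s["position"]); w=q[:2]-B0
    return dict(t=round(float(s["clock"]),2),along=np.round(w@S*1000,1),lat=np.round(w@L*1000,1),z=np.round(q[2]*1000,1),F=np.round(s["force"],1),Fs=np.round(np.array(s["force"])[:2]@S,1),rot=np.round(np.degrees(s["tool_rot"]),1),g=np.round(s["grip_width"],3),q=np.round(s["qpos"],2))
E
python3 -c "
from h import *
print(delta([*(B0+.012*S),.15]))"
```

```text
(array([ 556.6, -475. ,   58.5]), array([-0.  , -0.  ,  8.79]))
```

```bash
python3 -m creep '[{"tx":278,"ty":-237,"tz":0,"rz":8.8,"hand":1},{"tx":278,"ty":-237,"tz":0,"rz":8.8,"hand":1},{"tx":278,"ty":-237,"tz":0,"rz":8.8,"hand":1},{"tx":278,"ty":-237,"tz":0,"rz":8.8,"hand":1},{"tx":278,"ty":-237,"tz":0,"rz":8.8,"hand":1},{"tx":278,"ty":-237,"tz":0,"rz":8.8,"hand":1},{"tx":278,"ty":-237,"tz":0,"rz":8.8,"hand":1},{"tx":278,"ty":-237,"tz":0,"rz":8.8,"hand":1}]' 30; python3 -c "
from h import *
print(rel(),delta([*(B0+.012*S),.15]))"
```

```text
{'t': 1.6, 'along': np.float64(489.5), 'lat': np.float64(554.5), 'z': np.float64(208.5), 'F': array([ 0.5,  1. , -0.5]), 'Fs': np.float64(-0.7), 'rot': array([-180. ,   -0. ,   25.9]), 'g': np.float64(0.085), 'q': array([ 1.05,  0.52, -0.04,  1.6 ,  0.02,  1.02, -0.11])} (array([ 556.6, -475. ,   58.5]), array([-0.  , -0.  ,  8.79]))schema error: expected keys rx, ry, rz, tx, ty, tz, hand
```

```bash
python3 -m creep '[{"rx":0,"ry":0,"rz":8.8,"tx":280,"ty":-240,"tz":0,"hand":1},{"rx":0,"ry":0,"rz":8.8,"tx":280,"ty":-240,"tz":0,"hand":1},{"rx":0,"ry":0,"rz":8.8,"tx":280,"ty":-240,"tz":0,"hand":1},{"rx":0,"ry":0,"rz":8.8,"tx":280,"ty":-240,"tz":0,"hand":1},{"rx":0,"ry":0,"rz":8.8,"tx":280,"ty":-240,"tz":0,"hand":1},{"rx":0,"ry":0,"rz":8.8,"tx":280,"ty":-240,"tz":0,"hand":1},{"rx":0,"ry":0,"rz":8.8,"tx":280,"ty":-240,"tz":0,"hand":1},{"rx":0,"ry":0,"rz":8.8,"tx":280,"ty":-240,"tz":0,"hand":1}]' 30; python3 -c "
from h import *
print(rel(),delta([*(B0+.012*S),.15]))"
```

```text
clock: 2.4
position: [0.4219, -0.2194, 0.2088]
tool_rot: [-3.141, -0.001, 0.304]
force: [0.4, -0.3, -0.6]
grip_width: -0.0003
{'t': 2.4, 'along': np.float64(246.6), 'lat': np.float64(271.0), 'z': np.float64(208.8), 'F': array([ 0.4, -0.3, -0.6]), 'Fs': np.float64(-0.3), 'rot': array([-1.80e+02, -1.00e-01,  1.74e+01]), 'g': np.float64(-0.0), 'q': array([ 0.46,  0.29, -0.12,  1.98,  0.04,  0.88, -0.96])} (array([ 235.7, -269.9,   59.2]), array([-0.03, -0.07,  0.26]))
```

```bash
python3 -m creep '[{"rx":0,"ry":0,"rz":0,"tx":235,"ty":-270,"tz":0,"hand":1},{"rx":0,"ry":0,"rz":0,"tx":235,"ty":-270,"tz":0,"hand":1},{"rx":0,"ry":0,"rz":0,"tx":235,"ty":-270,"tz":0,"hand":1},{"rx":0,"ry":0,"rz":0,"tx":235,"ty":-270,"tz":20,"hand":1},{"rx":0,"ry":0,"rz":0,"tx":235,"ty":-270,"tz":50,"hand":1},{"rx":0,"ry":0,"rz":0,"tx":235,"ty":-270,"tz":80,"hand":1},{"rx":0,"ry":0,"rz":0,"tx":235,"ty":-270,"tz":80,"hand":1},{"rx":0,"ry":0,"rz":0,"tx":235,"ty":-270,"tz":80,"hand":1}]' 30; python3 -c "
from h import *
print(rel(),delta([*(B0+.012*S),.08]))"
```

```text
clock: 3.2
position: [0.5652, 0.1074, 0.1266]
tool_rot: [-3.14, 0.001, 0.302]
force: [0.4, -0.1, -0.2]
grip_width: -0.0002
{'t': 3.2, 'along': np.float64(13.2), 'lat': np.float64(0.9), 'z': np.float64(126.6), 'F': array([ 0.4, -0.1, -0.2]), 'Fs': np.float64(-0.3), 'rot': array([-1.799e+02,  1.000e-01,  1.730e+01]), 'g': np.float64(-0.0), 'q': array([-0.14,  0.55, -0.22,  1.8 ,  0.15,  0.81, -1.7 ])} (array([ 1.3, -0.9, 46.6]), array([-0.08,  0.05,  0.17]))
```

```bash
python3 -m creep '[{"rx":0,"ry":0,"rz":0,"tx":1,"ty":-1,"tz":25,"hand":1},{"rx":0,"ry":0,"rz":0,"tx":1,"ty":-1,"tz":46,"hand":1},{"rx":0,"ry":0,"rz":0,"tx":1,"ty":-1,"tz":46,"hand":1}]' 30
python3 - <<'E'
from h import *
print(rel())
for n,(x,y) in dict(scene=(260,130),top=(220,110)).items():
    p=viewer.grab_frame(n); im=np.array(p["pixels"]); cv2.imwrite(f"pics/{n}1.png",cv2.resize(im[y:y+150,x:x+150],None,fx=4,fy=4,interpolation=2))
    print(n,proj(p,bot.observe()["position"])-[x,y])
E
```

```text
clock: 3.5
position: [0.5644, 0.1047, 0.0802]
tool_rot: [-3.141, 0.004, 0.3]
force: [-0.3, -0.4, 1.0]
grip_width: -0.0003
{'t': 3.5, 'along': np.float64(14.9), 'lat': np.float64(3.3), 'z': np.float64(80.2), 'F': array([-0.3, -0.4,  1. ]), 'Fs': np.float64(0.4), 'rot': array([-180. ,    0.2,   17.2]), 'g': np.float64(-0.0), 'q': array([-0.14,  0.61, -0.2 ,  1.83,  0.18,  0.72, -1.71])}
scene [[86.27778582 81.98631832]]
top [[ 65.70971234 103.91251611]]
```

View pics/scene1.png

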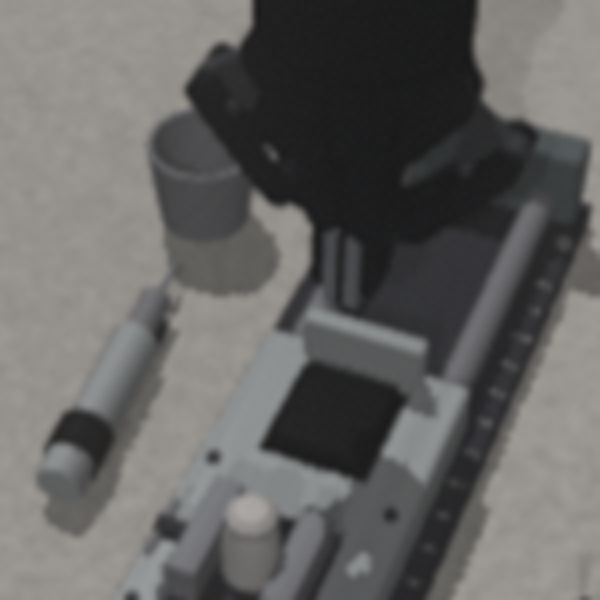

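View pics/top1.png

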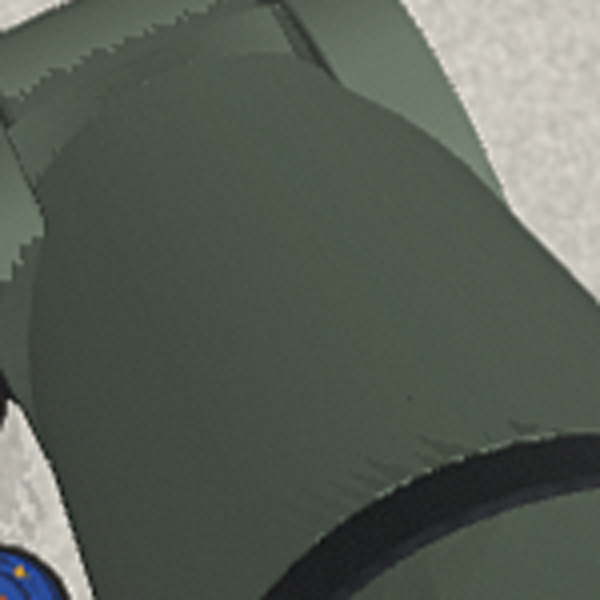

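```bash
python3 -m creep '[{"rx":0,"ry":0,"rz":0,"tx":0,"ty":0,"tz":0,"hand":1},{"rx":0,"ry":0,"rz":0,"tx":0,"ty":0,"tz":0,"hand":1}]' 30
python3 - <<'E'
from h import *
r=rel();print(r)
p=viewer.grab_frame("scene"); im=np.array(p["pixels"]); x,y,k=300,180,8
c=cv2.resize(im[y:y+75,x:x+75],None,fx=k,fy=k,interpolation=1)
def d(al,la,z,col):
    q=(proj(p,[*(B0+al*S+la*L),z])[0]-[x,y]+.5)*k; cv2.circle(c,tuple(int(v) for v in q),4,col,-1)
for la in (-.026,.026):
    d(.029,la,.066,(0,0,255)); d(.038,la,.066,(0,0,255))
for a in(-.022,.022):
    for la in(-.02,.02): d(a,la,.0535,(0,255,0))
P=bot.observe()["position"]; q=(proj(p,P)[0]-[x,y]+.5)*k; cv2.circle(c,tuple(int(v) for v in q),5,(255,0,255),-1)
for a in(-.011,.011): d(float(r['along'])/1000+a,float(r['lat'])/1000,P[2],(255,255,0))
cv2.imwrite("pics/s2.png",c); print(rel())
E
```

```text
clock: 3.8
position: [0.5665, 0.1047, 0.0837]
tool_rot: [3.141, -0.002, 0.299]
force: [-0.9, 0.0, 0.2]
grip_width: 0.0003
{'t': 3.8, 'along': np.float64(12.8), 'lat': np.float64(3.9), 'z': np.float64(83.7), 'F': array([-0.9,  0. ,  0.2]), 'Fs': np.float64(0.8), 'rot': array([ 1.80e+02, -1.00e-01,  1.71e+01]), 'g': np.float64(0.0), 'q': array([-0.14,  0.61, -0.2 ,  1.83,  0.18,  0.72, -1.71])}
{'t': 3.85, 'along': np.float64(13.0), 'lat': np.float64(3.8), 'z': np.float64(83.5), 'F': array([0.7, 0.3, 0.2]), 'Fs': np.float64(-0.8), 'rot': array([ 1.80e+02, -1.00e-01,  1.71e+01]), 'g': np.float64(-0.0), 'q': array([-0.14,  0.61, -0.2 ,  1.83,  0.18,  0.72, -1.71])}
```

View pics/s2.png

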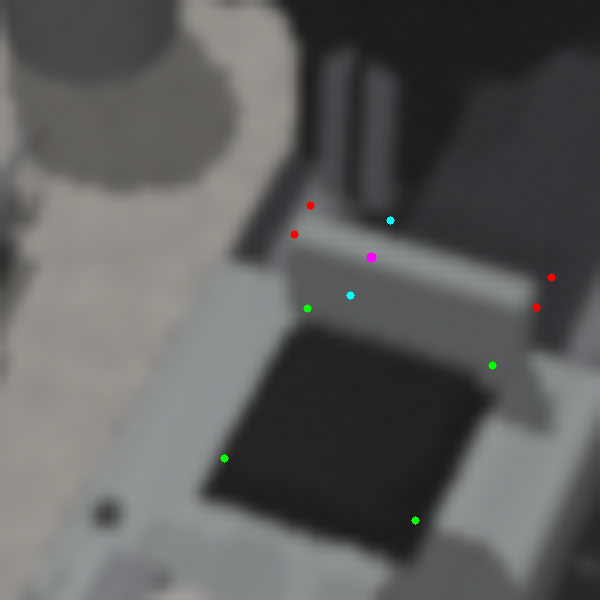

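The image puts the fingertips some 9 mm farther forward or higher than the reading does. I'll back off to the button's centre and look again before going down.

```bash
python3 -m creep '[{"rx":0,"ry":0,"rz":0,"tx":12,"ty":-3,"tz":0,"hand":1},{"rx":0,"ry":0,"rz":0,"tx":12,"ty":-3,"tz":8,"hand":1},{"rx":0,"ry":0,"rz":0,"tx":12,"ty":-3,"tz":8,"hand":1},{"rx":0,"ry":0,"rz":0,"tx":12,"ty":-3,"tz":8,"hand":1}]' 30
python3 - <<'E'
from h import *
r=rel();print(r)
p=viewer.grab_frame("scene"); im=np.array(p["pixels"]); x,y,k=300,180,8
c=cv2.resize(im[y:y+75,x:x+75],None,fx=k,fy=k,interpolation=1)
c=np.clip(c.astype(float)*1.8,0,255).astype(np.uint8)
P=bot.observe()["position"]; q=(proj(p,P)[0]-[x,y]+.5)*k; cv2.circle(c,tuple(int(v) for v in q),5,(255,0,255),-1)
cv2.imwrite("pics/s3.png",c); print(rel())
E
```

```text
clock: 4.25
position: [0.5759, 0.1109, 0.0742]
tool_rot: [3.142, 0.001, 0.299]
force: [0.3, -0.2, -0.3]
grip_width: 0.0
{'t': 4.25, 'along': np.float64(2.0), 'lat': np.float64(0.7), 'z': np.float64(74.2), 'F': array([ 0.3, -0.2, -0.3]), 'Fs': np.float64(-0.3), 'rot': array([180. ,   0. ,  17.1]), 'g': np.float64(0.0), 'q': array([-0.15,  0.64, -0.2 ,  1.8 ,  0.18,  0.72, -1.72])}
{'t': 4.3, 'along': np.float64(1.9), 'lat': np.float64(0.8), 'z': np.float64(74.4), 'F': array([-0.1,  0.9,  0.4]), 'Fs': np.float64(-0.2), 'rot': array([180. ,   0. ,  17.1]), 'g': np.float64(-0.0), 'q': array([-0.15,  0.64, -0.2 ,  1.8 ,  0.18,  0.72, -1.72])}
```

View pics/s3.png

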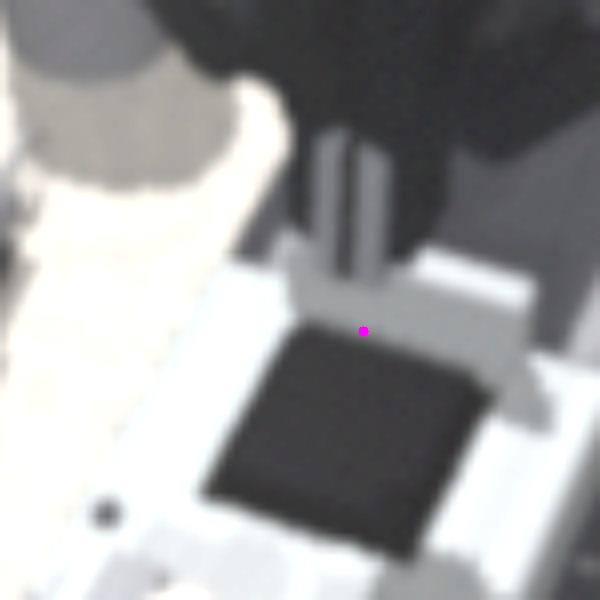

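```bash
python3 -m creep '[{"rx":0,"ry":0,"rz":0,"tx":0,"ty":0,"tz":5,"hand":1},{"rx":0,"ry":0,"rz":0,"tx":0,"ty":0,"tz":10,"hand":1},{"rx":0,"ry":0,"rz":0,"tx":0,"ty":0,"tz":13,"hand":1},{"rx":0,"ry":0,"rz":0,"tx":0,"ty":0,"tz":13,"hand":1}]' 30
python3 - <<'E'
from h import *
r=rel();print(r)
p=viewer.grab_frame("scene"); im=np.array(p["pixels"]); x,y,k=300,180,8
c=cv2.resize(im[y:y+75,x:x+75],None,fx=k,fy=k,interpolation=1)
c=np.clip(c.astype(float)*1.8,0,255).astype(np.uint8)
P=bot.observe()["position"]; q=(proj(p,P)[0]-[x,y]+.5)*k; cv2.circle(c,tuple(int(v) for v in q),5,(255,0,255),-1)
print(proj(p,[P,P+[0,0,.01],P+[*(S*.01),0]]))
cv2.imwrite("pics/s4.png",c); print(rel())
E
```

```text
clock: 4.7
position: [0.576, 0.1111, 0.0609]
tool_rot: [-3.142, 0.001, 0.299]
force: [-0.1, -0.1, -0.4]
grip_width: 0.0002
{'t': 4.7, 'along': np.float64(1.8), 'lat': np.float64(0.6), 'z': np.float64(60.9), 'F': array([-0.1, -0.1, -0.4]), 'Fs': np.float64(0.1), 'rot': array([-1.80e+02,  1.00e-01,  1.71e+01]), 'g': np.float64(0.0), 'q': array([-0.16,  0.66, -0.19,  1.81,  0.19,  0.69, -1.72])}
[[344.70339097 226.83583013]
 [344.93028437 222.53099901]
 [346.96169368 222.55704245]]
{'t': 4.75, 'along': np.float64(1.6), 'lat': np.float64(0.6), 'z': np.float64(61.2), 'F': array([-0.7, -0.1, -0.2]), 'Fs': np.float64(0.7), 'rot': array([-180. ,    0. ,   17.1]), 'g': np.float64(-0.0), 'q': array([-0.16,  0.66, -0.19,  1.81,  0.19,  0.69, -1.72])}
```

View pics/s4.png

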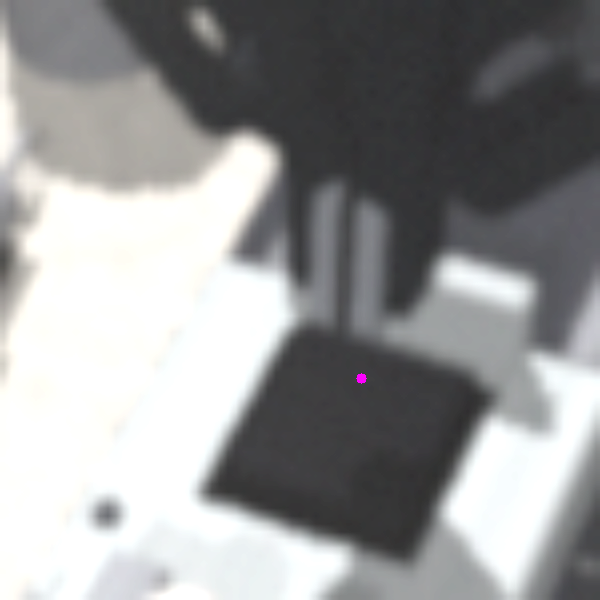

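```bash
for i in 1; do python3 -m creep '[{"rx":0,"ry":0,"rz":0,"tx":0,"ty":0,"tz":2,"hand":1},{"rx":0,"ry":0,"rz":0,"tx":0,"ty":0,"tz":4,"hand":1},{"rx":0,"ry":0,"rz":0,"tx":0,"ty":0,"tz":4,"hand":1}]' 30;  python3 -m creep '[{"rx":0,"ry":0,"rz":0,"tx":0,"ty":0,"tz":2,"hand":1},{"rx":0,"ry":0,"rz":0,"tx":0,"ty":0,"tz":3,"hand":1},{"rx":0,"ry":0,"rz":0,"tx":0,"ty":0,"tz":3,"hand":1}]' 30; done
python3 - <<'E'
from h import *
r=rel();print(r)
p=viewer.grab_frame("scene"); im=np.array(p["pixels"]); x,y,k=300,180,8
c=cv2.resize(im[y:y+75,x:x+75],None,fx=k,fy=k,interpolation=1)
c=np.clip(c.astype(float)*1.8,0,255).astype(np.uint8)
P=bot.observe()["position"]; q=(proj(p,P)[0]-[x,y]+.5)*k; cv2.circle(c,tuple(int(v) for v in q),5,(255,0,255),-1)
cv2.imwrite("pics/s5.png",c); print(rel())
E
```

```text
clock: 5.05
position: [0.5763, 0.1112, 0.0573]
tool_rot: [-3.142, 0.0, 0.299]
force: [-0.4, 0.6, 0.3]
grip_width: -0.0002
clock: 5.35
position: [0.5763, 0.1112, 0.0543]
tool_rot: [-3.142, 0.0, 0.299]
force: [-0.2, -0.4, -0.7]
grip_width: 0.0001
{'t': 5.35, 'along': np.float64(1.5), 'lat': np.float64(0.6), 'z': np.float64(54.3), 'F': array([-0.2, -0.4, -0.7]), 'Fs': np.float64(0.3), 'rot': array([-180. ,    0. ,   17.1]), 'g': np.float64(0.0), 'q': array([-0.16,  0.67, -0.19,  1.81,  0.19,  0.68, -1.73])}
{'t': 5.4, 'along': np.float64(1.5), 'lat': np.float64(0.6), 'z': np.float64(54.4), 'F': array([ 0. ,  0.1, -1.1]), 'Fs': np.float64(-0.0), 'rot': array([-180. ,    0. ,   17.1]), 'g': np.float64(-0.0), 'q': array([-0.16,  0.67, -0.19,  1.81,  0.19,  0.68, -1.73])}
```

View pics/s5.png

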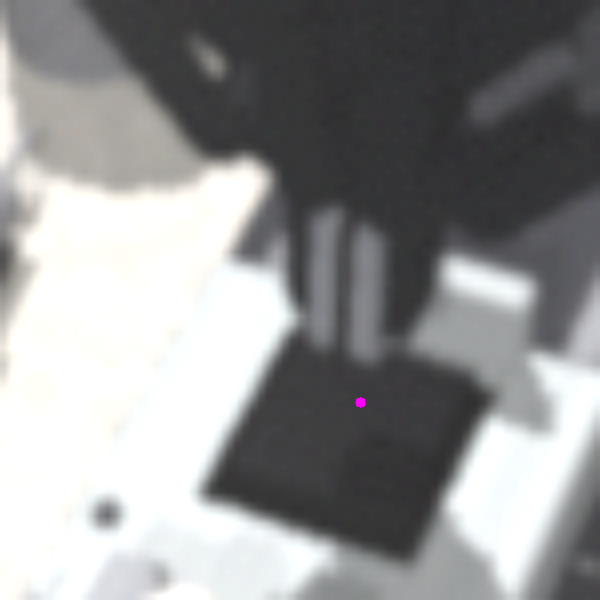

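```bash
python3 -m creep '[{"rx":0,"ry":0,"rz":0,"tx":0,"ty":0,"tz":2,"hand":1},{"rx":0,"ry":0,"rz":0,"tx":0,"ty":0,"tz":3,"hand":1},{"rx":0,"ry":0,"rz":0,"tx":0,"ty":0,"tz":3,"hand":1}]' 30;  python3 -c "
from h import *
print(rel())"
```

```text
clock: 5.7
position: [0.5763, 0.1112, 0.0513]
tool_rot: [-3.142, 0.0, 0.299]
force: [-0.9, 0.9, -0.2]
grip_width: 0.0001
{'t': 5.7, 'along': np.float64(1.5), 'lat': np.float64(0.6), 'z': np.float64(51.3), 'F': array([-0.9,  0.9, -0.2]), 'Fs': np.float64(0.6), 'rot': array([-180. ,    0. ,   17.1]), 'g': np.float64(0.0), 'q': array([-0.16,  0.67, -0.19,  1.81,  0.19,  0.68, -1.73])}
```

```bash
python3 -m creep '[{"rx":0,"ry":0,"rz":0,"tx":0,"ty":0,"tz":2,"hand":1},{"rx":0,"ry":0,"rz":0,"tx":0,"ty":0,"tz":3,"hand":1},{"rx":0,"ry":0,"rz":0,"tx":0,"ty":0,"tz":3,"hand":1}]' 30;  python3 - <<'E'
from h import *
r=rel();print(r)
p=viewer.grab_frame("scene"); im=np.array(p["pixels"]); x,y,k=300,180,8
c=cv2.resize(im[y:y+75,x:x+75],None,fx=k,fy=k,interpolation=1)
c=np.clip(c.astype(float)*2.5,0,255).astype(np.uint8)
cv2.imwrite("pics/s6.png",c); print(rel())
E
```

```text
clock: 6.0
position: [0.5763, 0.1112, 0.0483]
tool_rot: [-3.142, 0.0, 0.299]
force: [0.8, -0.2, 0.5]
grip_width: 0.0001
{'t': 6.0, 'along': np.float64(1.5), 'lat': np.float64(0.6), 'z': np.float64(48.3), 'F': array([ 0.8, -0.2,  0.5]), 'Fs': np.float64(-0.7), 'rot': array([-180. ,    0. ,   17.1]), 'g': np.float64(0.0), 'q': array([-0.16,  0.68, -0.19,  1.81,  0.19,  0.67, -1.73])}
{'t': 6.05, 'along': np.float64(1.4), 'lat': np.float64(0.6), 'z': np.float64(48.4), 'F': array([-0.5,  0.2, -0.4]), 'Fs': np.float64(0.4), 'rot': array([-180. ,    0. ,   17.1]), 'g': np.float64(0.0), 'q': array([-0.16,  0.68, -0.19,  1.81,  0.19,  0.67, -1.73])}
```

View pics/s6.png

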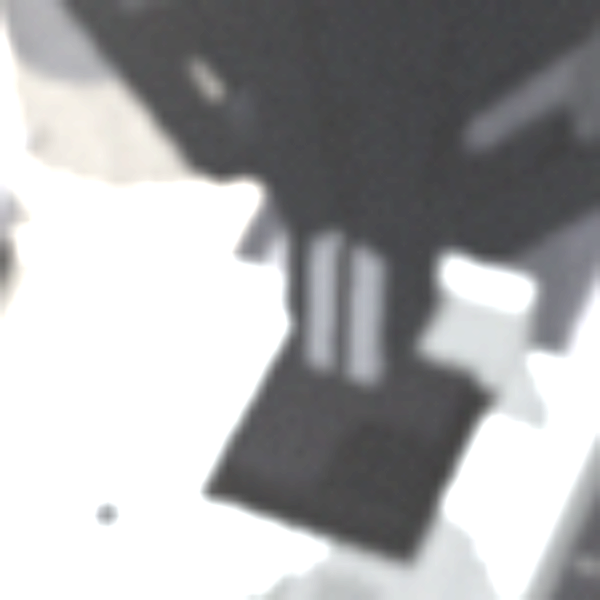

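```bash
python3 -m creep '[{"rx":0,"ry":0,"rz":0,"tx":0,"ty":0,"tz":2,"hand":1},{"rx":0,"ry":0,"rz":0,"tx":0,"ty":0,"tz":3,"hand":1},{"rx":0,"ry":0,"rz":0,"tx":0,"ty":0,"tz":3,"hand":1}]' 30
```

```text
clock: 6.35
position: [0.5763, 0.1112, 0.0453]
tool_rot: [-3.142, 0.0, 0.299]
force: [0.6, -0.4, -0.5]
grip_width: 0.0002
```

```bash
python3 -m creep '[{"rx":0,"ry":0,"rz":0,"tx":0,"ty":0,"tz":2,"hand":1},{"rx":0,"ry":0,"rz":0,"tx":0,"ty":0,"tz":3,"hand":1},{"rx":0,"ry":0,"rz":0,"tx":0,"ty":0,"tz":3,"hand":1}]' 30
```

```text
clock: 6.65
position: [0.5764, 0.1112, 0.0423]
tool_rot: [-3.142, 0.0, 0.299]
force: [0.2, -0.5, -0.6]
grip_width: 0.0003
```

```bash
python3 -m creep '[{"rx":0,"ry":0,"rz":0,"tx":0,"ty":0,"tz":1,"hand":1},{"rx":0,"ry":0,"rz":0,"tx":0,"ty":0,"tz":2,"hand":1},{"rx":0,"ry":0,"rz":0,"tx":0,"ty":0,"tz":2,"hand":1}]' 30
python3 - <<'E'
from h import *
p=viewer.grab_frame("scene"); im=np.array(p["pixels"]); x,y,k=300,180,8
c=cv2.resize(im[y:y+75,x:x+75],None,fx=k,fy=k,interpolation=1)
c=np.clip(c.astype(float)*2.5,0,255).astype(np.uint8)
cv2.imwrite("pics/s7.png",c); print(rel())
E
```

```text
clock: 6.95
position: [0.5764, 0.1112, 0.0404]
tool_rot: [3.142, 0.0, 0.299]
force: [0.2, 0.9, -0.2]
grip_width: -0.0001
{'t': 7.0, 'along': np.float64(1.4), 'lat': np.float64(0.6), 'z': np.float64(40.4), 'F': array([-0.1,  0.1,  0.2]), 'Fs': np.float64(0.1), 'rot': array([-180. ,    0. ,   17.1]), 'g': np.float64(-0.0), 'q': array([-0.16,  0.69, -0.19,  1.82,  0.19,  0.65, -1.73])}
```

View pics/s7.png

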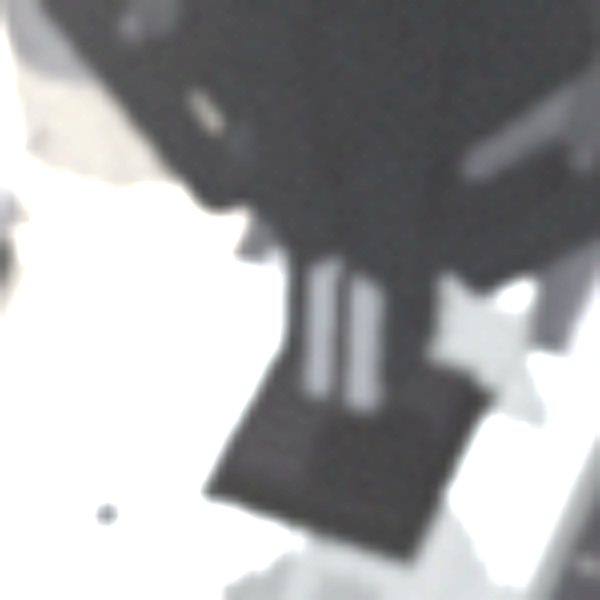

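```bash
python3 -m creep '[{"rx":0,"ry":0,"rz":0,"tx":0,"ty":0,"tz":1,"hand":1},{"rx":0,"ry":0,"rz":0,"tx":0,"ty":0,"tz":2,"hand":1},{"rx":0,"ry":0,"rz":0,"tx":0,"ty":0,"tz":3,"hand":1}]' 30
```

```text
clock: 7.3
position: [0.5764, 0.1112, 0.0374]
tool_rot: [-3.142, 0.0, 0.299]
force: [0.3, 0.6, -0.1]
grip_width: -0.0001
```

```bash
python3 -c "
from h import *
print(rel())"
```

```text
{'t': 7.3, 'along': np.float64(1.4), 'lat': np.float64(0.6), 'z': np.float64(37.4), 'F': array([ 0.3,  0.6, -0.1]), 'Fs': np.float64(-0.5), 'rot': array([-180. ,    0. ,   17.1]), 'g': np.float64(-0.0), 'q': array([-0.16,  0.69, -0.19,  1.82,  0.2 ,  0.65, -1.73])}
```

```bash
python3 -m creep '[{"rx":0,"ry":0,"rz":0,"tx":0,"ty":0,"tz":1,"hand":1},{"rx":0,"ry":0,"rz":0,"tx":0,"ty":0,"tz":2,"hand":1},{"rx":0,"ry":0,"rz":0,"tx":0,"ty":0,"tz":2,"hand":1}]' 30
```

```text
clock: 7.6
position: [0.5764, 0.1111, 0.0353]
tool_rot: [-3.142, 0.0, 0.299]
force: [0.3, -0.1, 0.0]
grip_width: -0.0001
```

Run:
```python
from h import *
p=viewer.grab_frame("scene"); im=np.array(p["pixels"]); x,y,k=300,180,8
c=cv2.resize(im[y:y+75,x:x+75],None,fx=k,fy=k,interpolation=1)
c=np.clip(c.astype(float)*2.5,0,255).astype(np.uint8)
cv2.imwrite("pics/s8.png",c); print(rel(), bot.observe()["joint_efforts"])
```

```text
{'t': 7.65, 'along': np.float64(1.5), 'lat': np.float64(0.6), 'z': np.float64(35.4), 'F': array([ 0.1, -0.3, -0.4]), 'Fs': np.float64(0.0), 'rot': array([-180. ,    0. ,   17.1]), 'g': np.float64(-0.0), 'q': array([-0.16,  0.7 , -0.18,  1.82,  0.2 ,  0.65, -1.73])} [-1.10155906e-02 -9.70036411e+01 -1.44821092e+00 -2.55439138e+01
  1.97700964e-02 -2.66906392e-02 -6.57380311e-03]
```

View pics/s8.png

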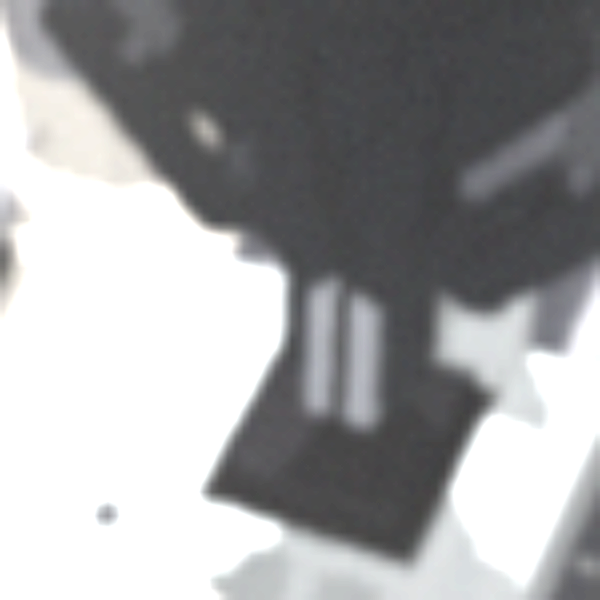

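```bash
python3 -m creep '[{"rx":0,"ry":0,"rz":0,"tx":0,"ty":0,"tz":1,"hand":1},{"rx":0,"ry":0,"rz":0,"tx":0,"ty":0,"tz":2,"hand":1},{"rx":0,"ry":0,"rz":0,"tx":0,"ty":0,"tz":3,"hand":1}]' 30
```

```text
clock: 7.95
position: [0.5764, 0.1112, 0.0324]
tool_rot: [-3.142, -0.0, 0.299]
force: [0.2, -0.3, -0.5]
grip_width: 0.0001
```

```bash
python3 -m creep '[{"rx":0,"ry":0,"rz":0,"tx":0,"ty":0,"tz":1,"hand":1},{"rx":0,"ry":0,"rz":0,"tx":0,"ty":0,"tz":2,"hand":1}]' 30
```

```text
clock: 8.15
position: [0.5764, 0.1112, 0.0304]
tool_rot: [-3.142, 0.0, 0.299]
force: [-0.8, -0.6, -0.2]
grip_width: 0.0006
```

```bash
python3 -m creep '[{"rx":0,"ry":0,"rz":0,"tx":0,"ty":0,"tz":1,"hand":1},{"rx":0,"ry":0,"rz":0,"tx":0,"ty":0,"tz":2,"hand":1}]' 30;  python3 - <<'E'
from h import *
p=viewer.grab_frame("scene"); im=np.array(p["pixels"]); x,y,k=300,180,8
c=cv2.resize(im[y:y+75,x:x+75],None,fx=k,fy=k,interpolation=1)
c=np.clip(c.astype(float)*2.5,0,255).astype(np.uint8)
cv2.imwrite("pics/s9.png",c); print(rel())
E
```

```text
clock: 8.35
position: [0.5765, 0.1112, 0.0286]
tool_rot: [3.142, -0.0, 0.299]
force: [-1.7, -0.2, 4.8]
grip_width: -0.0001
{'t': 8.4, 'along': np.float64(1.4), 'lat': np.float64(0.6), 'z': np.float64(28.4), 'F': array([-0.8, -0.2,  5.1]), 'Fs': np.float64(0.8), 'rot': array([-180. ,   -0. ,   17.1]), 'g': np.float64(0.0), 'q': array([-0.16,  0.71, -0.18,  1.82,  0.2 ,  0.63, -1.74])}
```

View pics/s9.png

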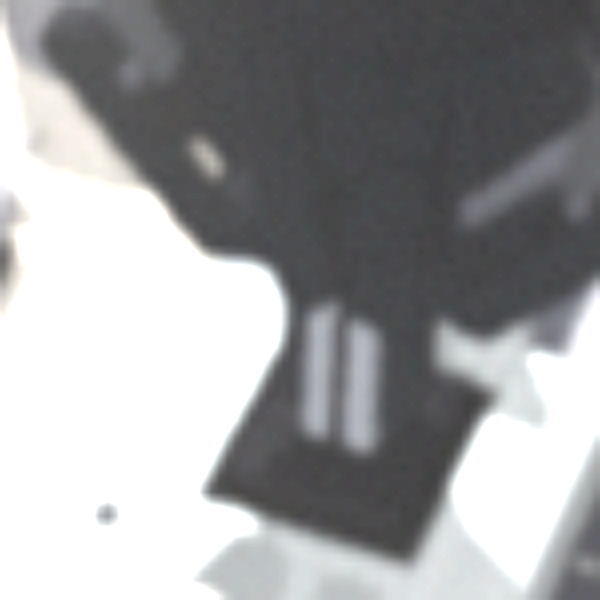

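Contact: 5 N at a reported z of 28.5, so the reported z reads about 25 mm low. In the picture the fingertips sit on the button, with their rear edge near (342,445). Now pressing.

```bash
python3 -m creep '[{"rx":0,"ry":0,"rz":0,"tx":0,"ty":0,"tz":1,"hand":1},{"rx":0,"ry":0,"rz":0,"tx":0,"ty":0,"tz":2,"hand":1},{"rx":0,"ry":0,"rz":0,"tx":0,"ty":0,"tz":3,"hand":1},{"rx":0,"ry":0,"rz":0,"tx":0,"ty":0,"tz":3,"hand":1}]' 30; python3 -c "
from h import *
print(rel())"
```

```text
clock: 8.8
position: [0.5766, 0.1113, 0.0257]
tool_rot: [3.142, -0.0, 0.299]
force: [-1.3, 0.8, 7.7]
grip_width: -0.0001
{'t': 8.8, 'along': np.float64(1.2), 'lat': np.float64(0.6), 'z': np.float64(25.7), 'F': array([-1.3,  0.8,  7.7]), 'Fs': np.float64(1.0), 'rot': array([180. ,  -0. ,  17.1]), 'g': np.float64(-0.0), 'q': array([-0.17,  0.71, -0.18,  1.82,  0.2 ,  0.63, -1.74])}
```

```bash
python3 -m creep '[{"rx":0,"ry":0,"rz":0,"tx":0,"ty":0,"tz":1,"hand":1},{"rx":0,"ry":0,"rz":0,"tx":0,"ty":0,"tz":2,"hand":1},{"rx":0,"ry":0,"rz":0,"tx":0,"ty":0,"tz":2,"hand":1}]' 30; python3 -m creep '[{"rx":0,"ry":0,"rz":0,"tx":0,"ty":0,"tz":1,"hand":1},{"rx":0,"ry":0,"rz":0,"tx":0,"ty":0,"tz":1,"hand":1}]' 30;python3 -c "
from h import *
print(rel())"
```

```text
clock: 9.1
position: [0.5773, 0.1115, 0.0242]
tool_rot: [3.142, -0.002, 0.299]
force: [0.4, -0.4, 12.2]
grip_width: -0.0001
clock: 9.3
position: [0.5782, 0.1118, 0.0241]
tool_rot: [3.141, -0.004, 0.299]
force: [-0.2, -0.6, 23.2]
grip_width: -0.0002
{'t': 9.3, 'along': np.float64(-0.4), 'lat': np.float64(0.6), 'z': np.float64(24.1), 'F': array([-0.2, -0.6, 23.2]), 'Fs': np.float64(0.4), 'rot': array([180. ,  -0.2,  17.1]), 'g': np.float64(-0.0), 'q': array([-0.17,  0.71, -0.18,  1.82,  0.2 ,  0.62, -1.74])}
```

```bash
python3 -m creep '[{"rx":0,"ry":0,"rz":0,"tx":-2,"ty":0,"tz":0,"hand":1},{"rx":0,"ry":0,"rz":0,"tx":-4,"ty":0,"tz":0,"hand":1},{"rx":0,"ry":0,"rz":0,"tx":-7,"ty":0,"tz":0,"hand":1},{"rx":0,"ry":0,"rz":0,"tx":-10,"ty":0,"tz":0,"hand":1}]' 30;python3 -c "
from h import *
print(rel())"
```

```text
clock: 9.7
position: [0.5688, 0.1089, 0.0241]
tool_rot: [3.142, -0.004, 0.299]
force: [0.4, 0.4, 22.6]
grip_width: 0.0001
{'t': 9.7, 'along': np.float64(9.4), 'lat': np.float64(0.6), 'z': np.float64(24.1), 'F': array([ 0.4,  0.4, 22.6]), 'Fs': np.float64(-0.5), 'rot': array([180. ,  -0.3,  17.1]), 'g': np.float64(0.0), 'q': array([-0.17,  0.7 , -0.18,  1.85,  0.2 ,  0.6 , -1.74])}
```

```bash
python3 -m creep '[{"rx":0,"ry":0,"rz":0,"tx":-4,"ty":0,"tz":0,"hand":1},{"rx":0,"ry":0,"rz":0,"tx":-8,"ty":0,"tz":0,"hand":1},{"rx":0,"ry":0,"rz":0,"tx":-12,"ty":0,"tz":0,"hand":1},{"rx":0,"ry":0,"rz":0,"tx":-16,"ty":0,"tz":0,"hand":1}]' 30
python3 - <<'E'
from h import *
print(rel())
p=viewer.grab_frame("scene"); im=np.array(p["pixels"]); x,y,k=250,150,4
c=cv2.resize(im[y:y+150,x:x+150],None,fx=k,fy=k,interpolation=2)
c=np.clip(c.astype(float)*1.8,0,255).astype(np.uint8)
cv2.imwrite("pics/s10.png",c); print(rel())
E
```

```text
clock: 10.1
position: [0.5535, 0.1041, 0.0241]
tool_rot: [3.141, -0.004, 0.299]
force: [1.6, 0.6, 24.2]
grip_width: 0.0004
{'t': 10.1, 'along': np.float64(25.4), 'lat': np.float64(0.6), 'z': np.float64(24.1), 'F': array([ 1.6,  0.6, 24.2]), 'Fs': np.float64(-1.7), 'rot': array([180. ,  -0.3,  17.1]), 'g': np.float64(0.0), 'q': array([-0.16,  0.69, -0.18,  1.89,  0.21,  0.58, -1.75])}
{'t': 10.15, 'along': np.float64(26.1), 'lat': np.float64(0.7), 'z': np.float64(24.1), 'F': array([ 0.5, -0.2, 26.7]), 'Fs': np.float64(-0.4), 'rot': array([180. ,  -0.2,  17.1]), 'g': np.float64(0.0), 'q': array([-0.16,  0.69, -0.18,  1.89,  0.21,  0.58, -1.75])}
```

View pics/s10.png

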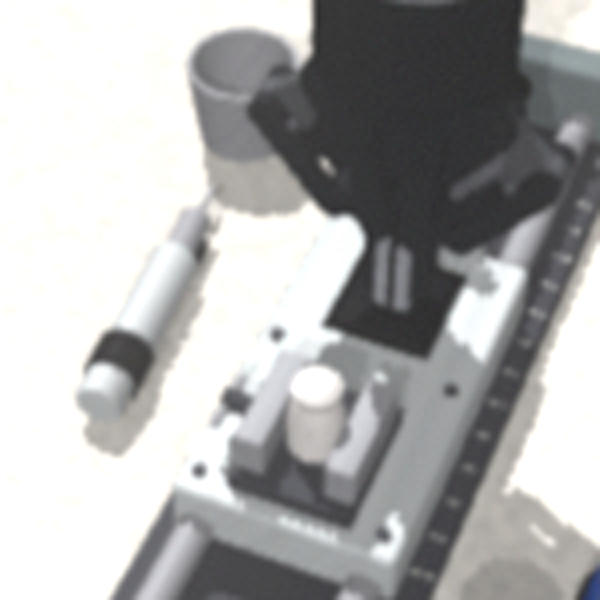

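The carriage is moving with the fingertips: the button stays down and the vice has shifted along. Continuing.

```bash
python3 -m creep '[{"rx":0,"ry":0,"rz":0,"tx":-5,"ty":0,"tz":0,"hand":1},{"rx":0,"ry":0,"rz":0,"tx":-11,"ty":0,"tz":0,"hand":1},{"rx":0,"ry":0,"rz":0,"tx":-17,"ty":0,"tz":0,"hand":1},{"rx":0,"ry":0,"rz":0,"tx":-23,"ty":0,"tz":0,"hand":1},{"rx":0,"ry":0,"rz":0,"tx":-29,"ty":0,"tz":0,"hand":1},{"rx":0,"ry":0,"rz":0,"tx":-35,"ty":0,"tz":0,"hand":1}]' 30; python3 -c "
from h import *
print(rel())"
```

```text
clock: 10.75
position: [0.5201, 0.0938, 0.0241]
tool_rot: [3.141, -0.005, 0.299]
force: [1.4, -0.1, 25.6]
grip_width: 0.0003
{'t': 10.75, 'along': np.float64(60.4), 'lat': np.float64(0.7), 'z': np.float64(24.1), 'F': array([ 1.4, -0.1, 25.6]), 'Fs': np.float64(-1.3), 'rot': array([180. ,  -0.3,  17.1]), 'g': np.float64(0.0), 'q': array([-0.16,  0.65, -0.18,  1.98,  0.21,  0.52, -1.76])}
```

```bash
python3 -m creep '[{"rx":0,"ry":0,"rz":0,"tx":-6,"ty":0,"tz":0,"hand":1},{"rx":0,"ry":0,"rz":0,"tx":-12,"ty":0,"tz":0,"hand":1},{"rx":0,"ry":0,"rz":0,"tx":-18,"ty":0,"tz":0,"hand":1},{"rx":0,"ry":0,"rz":0,"tx":-24,"ty":0,"tz":0,"hand":1},{"rx":0,"ry":0,"rz":0,"tx":-30,"ty":0,"tz":0,"hand":1},{"rx":0,"ry":0,"rz":0,"tx":-36,"ty":0,"tz":0,"hand":1}]' 30; python3 -c "
from h import *
print(rel())"
```

```text
clock: 11.35
position: [0.4858, 0.0831, 0.024]
tool_rot: [3.141, -0.005, 0.299]
force: [1.2, -0.8, 28.7]
grip_width: 0.0004
{'t': 11.35, 'along': np.float64(96.3), 'lat': np.float64(0.7), 'z': np.float64(24.0), 'F': array([ 1.2, -0.8, 28.7]), 'Fs': np.float64(-0.9), 'rot': array([180. ,  -0.3,  17.1]), 'g': np.float64(0.0), 'q': array([-0.16,  0.61, -0.17,  2.07,  0.22,  0.47, -1.77])}
```

```bash
python3 -m creep '[{"rx":0,"ry":0,"rz":0,"tx":-6,"ty":0,"tz":0,"hand":1},{"rx":0,"ry":0,"rz":0,"tx":-12,"ty":0,"tz":0,"hand":1},{"rx":0,"ry":0,"rz":0,"tx":-18,"ty":0,"tz":0,"hand":1},{"rx":0,"ry":0,"rz":0,"tx":-24,"ty":0,"tz":0,"hand":1},{"rx":0,"ry":0,"rz":0,"tx":-30,"ty":0,"tz":0,"hand":1}]' 30
python3 - <<'E'
from h import *
print(rel())
p=viewer.grab_frame("scene"); im=np.array(p["pixels"]); x,y,k=250,110,4
c=cv2.resize(im[y:y+150,x:x+150],None,fx=k,fy=k,interpolation=2)
c=np.clip(c.astype(float)*1.8,0,255).astype(np.uint8)
cv2.imwrite("pics/s11.png",c); print(rel())
E
```

```text
clock: 11.85
position: [0.4572, 0.0743, 0.024]
tool_rot: [3.141, -0.005, 0.299]
force: [1.8, -1.2, 32.0]
grip_width: 0.0003
{'t': 11.85, 'along': np.float64(126.2), 'lat': np.float64(0.7), 'z': np.float64(24.0), 'F': array([ 1.8, -1.2, 32. ]), 'Fs': np.float64(-1.4), 'rot': array([180. ,  -0.3,  17.1]), 'g': np.float64(0.0), 'q': array([-0.16,  0.59, -0.17,  2.15,  0.23,  0.42, -1.78])}
{'t': 11.9, 'along': np.float64(127.4), 'lat': np.float64(0.8), 'z': np.float64(23.9), 'F': array([-0.4, -0.4, 37.7]), 'Fs': np.float64(0.5), 'rot': array([180. ,  -0.2,  17.1]), 'g': np.float64(-0.0), 'q': array([-0.16,  0.59, -0.16,  2.15,  0.23,  0.42, -1.78])}
```

View pics/s11.png

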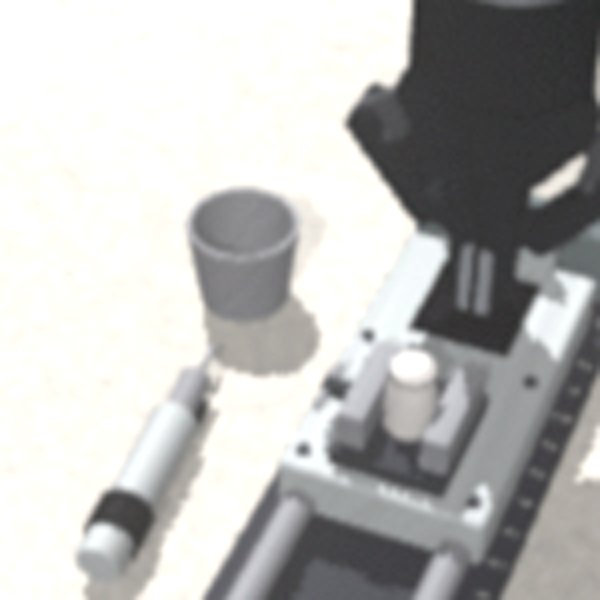

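```bash
python3 -m creep '[{"rx":0,"ry":0,"rz":0,"tx":-2,"ty":0,"tz":-0.5,"hand":1},{"rx":0,"ry":0,"rz":0,"tx":-4,"ty":0,"tz":-1,"hand":1},{"rx":0,"ry":0,"rz":0,"tx":-7,"ty":0,"tz":-1,"hand":1},{"rx":0,"ry":0,"rz":0,"tx":-9,"ty":0,"tz":-1,"hand":1}]' 30; python3 -c "
from h import *
print(rel())"
```

```text
clock: 12.3
position: [0.4476, 0.0713, 0.0242]
tool_rot: [3.141, -0.002, 0.299]
force: [1.5, -0.9, 14.7]
grip_width: -0.0002
{'t': 12.3, 'along': np.float64(136.3), 'lat': np.float64(0.8), 'z': np.float64(24.2), 'F': array([ 1.5, -0.9, 14.7]), 'Fs': np.float64(-1.1), 'rot': array([ 1.80e+02, -1.00e-01,  1.71e+01]), 'g': np.float64(-0.0), 'q': array([-0.16,  0.58, -0.16,  2.17,  0.23,  0.41, -1.78])}
```

```bash
python3 -m creep '[{"rx":0,"ry":0,"rz":0,"tx":-1,"ty":0,"tz":0.5,"hand":1},{"rx":0,"ry":0,"rz":0,"tx":-2,"ty":0,"tz":0.5,"hand":1},{"rx":0,"ry":0,"rz":0,"tx":-3,"ty":0,"tz":0.5,"hand":1},{"rx":0,"ry":0,"rz":0,"tx":-4,"ty":0,"tz":0.5,"hand":1}]' 30; python3 -c "
from h import *
print(rel())"
```

```text
clock: 12.7
position: [0.4444, 0.0703, 0.0241]
tool_rot: [3.141, -0.004, 0.299]
force: [1.6, -0.1, 25.5]
grip_width: -0.0003
{'t': 12.7, 'along': np.float64(139.6), 'lat': np.float64(0.7), 'z': np.float64(24.1), 'F': array([ 1.6, -0.1, 25.5]), 'Fs': np.float64(-1.5), 'rot': array([180. ,  -0.2,  17.1]), 'g': np.float64(-0.0), 'q': array([-0.16,  0.57, -0.16,  2.18,  0.23,  0.4 , -1.78])}
```

```bash
python3 -m creep '[{"rx":0,"ry":0,"rz":0,"tx":-1,"ty":0,"tz":0,"hand":1},{"rx":0,"ry":0,"rz":0,"tx":-2,"ty":0,"tz":0,"hand":1},{"rx":0,"ry":0,"rz":0,"tx":-3,"ty":0,"tz":0,"hand":1},{"rx":0,"ry":0,"rz":0,"tx":-3,"ty":0,"tz":0,"hand":1}]' 30; python3 -c "
from h import *
print(rel())"
```

```text
clock: 13.1
position: [0.4424, 0.0698, 0.0241]
tool_rot: [3.142, -0.005, 0.299]
force: [5.0, 0.4, 19.1]
grip_width: -0.0001
{'t': 13.1, 'along': np.float64(141.7), 'lat': np.float64(0.7), 'z': np.float64(24.1), 'F': array([ 5. ,  0.4, 19.1]), 'Fs': np.float64(-4.9), 'rot': array([180. ,  -0.3,  17.1]), 'g': np.float64(-0.0), 'q': array([-0.16,  0.57, -0.16,  2.19,  0.23,  0.39, -1.78])}
```

```bash
python3 -m creep '[{"rx":0,"ry":0,"rz":0,"tx":-1,"ty":0,"tz":0,"hand":1},{"rx":0,"ry":0,"rz":0,"tx":-2,"ty":0,"tz":0,"hand":1},{"rx":0,"ry":0,"rz":0,"tx":-2,"ty":0,"tz":0,"hand":1}]' 30
python3 - <<'E'
from h import *
print(rel())
p=viewer.grab_frame("scene"); im=np.array(p["pixels"]); x,y,k=250,110,4
c=cv2.resize(im[y:y+150,x:x+150],None,fx=k,fy=k,interpolation=2)
c=np.clip(c.astype(float)*1.8,0,255).astype(np.uint8)
cv2.imwrite("pics/s12.png",c); print(rel())
E
```

```text
clock: 13.4
position: [0.4411, 0.0695, 0.0241]
tool_rot: [-3.141, -0.007, 0.299]
force: [8.6, 1.5, 14.8]
grip_width: 0.0001
{'t': 13.4, 'along': np.float64(143.1), 'lat': np.float64(0.6), 'z': np.float64(24.1), 'F': array([ 8.6,  1.5, 14.8]), 'Fs': np.float64(-8.7), 'rot': array([-180. ,   -0.4,   17.1]), 'g': np.float64(0.0), 'q': array([-0.16,  0.57, -0.16,  2.19,  0.23,  0.39, -1.78])}
{'t': 13.45, 'along': np.float64(143.1), 'lat': np.float64(0.5), 'z': np.float64(24.1), 'F': array([ 9.2,  2.1, 14.9]), 'Fs': np.float64(-9.4), 'rot': array([-180. ,   -0.4,   17.1]), 'g': np.float64(-0.0), 'q': array([-0.16,  0.57, -0.16,  2.19,  0.23,  0.39, -1.78])}
```

View pics/s12.png

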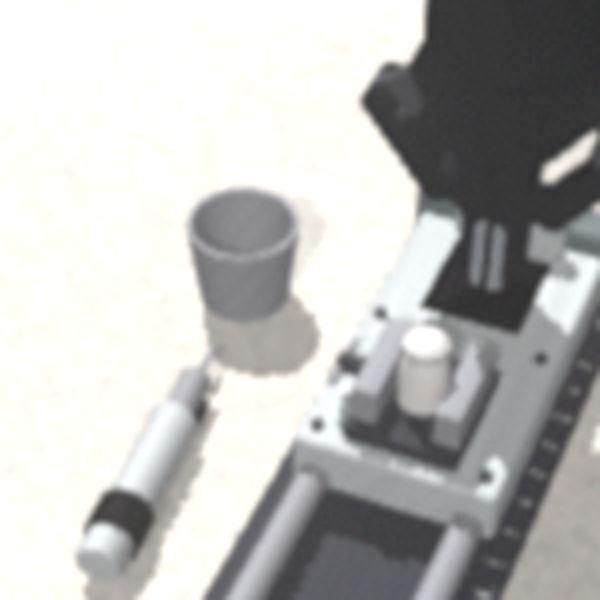

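The forward force has risen to 9 N with travel stopped at 143 mm commanded, so the carriage is against the stop. Lifting straight up.

```bash
python3 -m creep '[{"rx":0,"ry":0,"rz":0,"tx":0,"ty":0,"tz":-2,"hand":1},{"rx":0,"ry":0,"rz":0,"tx":0,"ty":0,"tz":-5,"hand":1},{"rx":0,"ry":0,"rz":0,"tx":0,"ty":0,"tz":-10,"hand":1},{"rx":0,"ry":0,"rz":0,"tx":0,"ty":0,"tz":-20,"hand":1},{"rx":0,"ry":0,"rz":0,"tx":0,"ty":0,"tz":-45,"hand":1},{"rx":0,"ry":0,"rz":0,"tx":0,"ty":0,"tz":-80,"hand":1},{"rx":0,"ry":0,"rz":0,"tx":0,"ty":0,"tz":-120,"hand":1},{"rx":0,"ry":0,"rz":0,"tx":0,"ty":0,"tz":-150,"hand":1}]' 30; python3 -c "
from h import *
print(rel())"
```

```text
clock: 14.25
position: [0.4377, 0.0684, 0.1756]
tool_rot: [-3.142, -0.001, 0.299]
force: [0.9, 0.1, -0.1]
grip_width: -0.0005
{'t': 14.25, 'along': np.float64(146.6), 'lat': np.float64(0.5), 'z': np.float64(175.6), 'F': array([ 0.9,  0.1, -0.1]), 'Fs': np.float64(-0.9), 'rot': array([-1.80e+02, -1.00e-01,  1.71e+01]), 'g': np.float64(-0.001), 'q': array([-0.07,  0.29, -0.26,  2.08,  0.1 ,  0.78, -1.67])}
```

Now move aside (world −y, tool +y) so both cameras can see.

```bash
python3 -m creep '[{"rx":0,"ry":0,"rz":0,"tx":60,"ty":220,"tz":-20,"hand":1},{"rx":0,"ry":0,"rz":0,"tx":60,"ty":220,"tz":-20,"hand":1},{"rx":0,"ry":0,"rz":0,"tx":60,"ty":220,"tz":-20,"hand":1},{"rx":0,"ry":0,"rz":0,"tx":60,"ty":220,"tz":-20,"hand":1},{"rx":0,"ry":0,"rz":0,"tx":60,"ty":220,"tz":-20,"hand":1},{"rx":0,"ry":0,"rz":0,"tx":60,"ty":220,"tz":-20,"hand":1},{"rx":0,"ry":0,"rz":0,"tx":60,"ty":220,"tz":-20,"hand":1}]' 30
python3 - <<'E'
from h import *
print(rel())
for n,(x,y) in dict(scene=(260,130),top=(220,185)).items():
    p=viewer.grab_frame(n); im=np.array(p["pixels"]); cv2.imwrite(f"pics/{n}f.png",im)
    cv2.imwrite(f"pics/{n}fc.png",np.clip(cv2.resize(im[y:y+150,x:x+150],None,fx=4,fy=4,interpolation=2)*1.6,0,255))
E
```

```text
clock: 14.95
position: [0.5595, -0.1242, 0.193]
tool_rot: [-3.141, 0.001, 0.298]
force: [-0.0, 0.7, -0.6]
grip_width: 0.0
{'t': 14.95, 'along': np.float64(87.0), 'lat': np.float64(220.5), 'z': np.float64(193.0), 'F': array([-0. ,  0.7, -0.6]), 'Fs': np.float64(-0.2), 'rot': array([-180. ,    0. ,   17.1]), 'g': np.float64(0.0), 'q': array([ 0.24,  0.46, -0.17,  1.75,  0.09,  0.94, -1.24])}[ WARN:0@1.175] global loadsave.cpp:1063 imwrite_ Unsupported depth image for selected encoder is fallbacked to CV_8U.
```

View pics/scenefc.png

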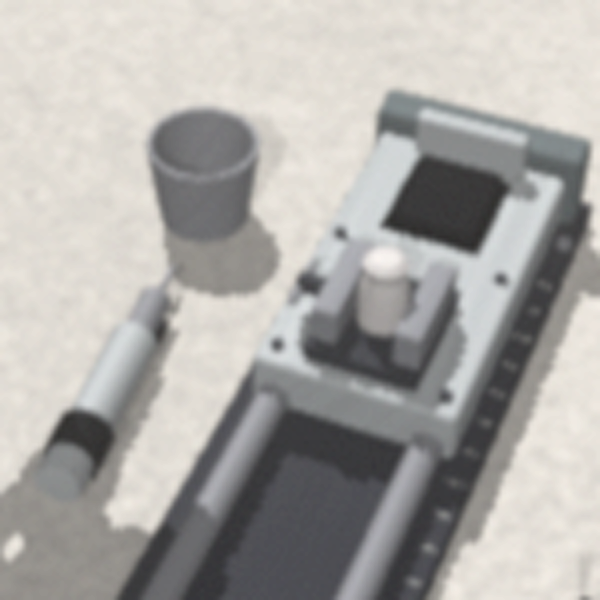

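View pics/topfc.png

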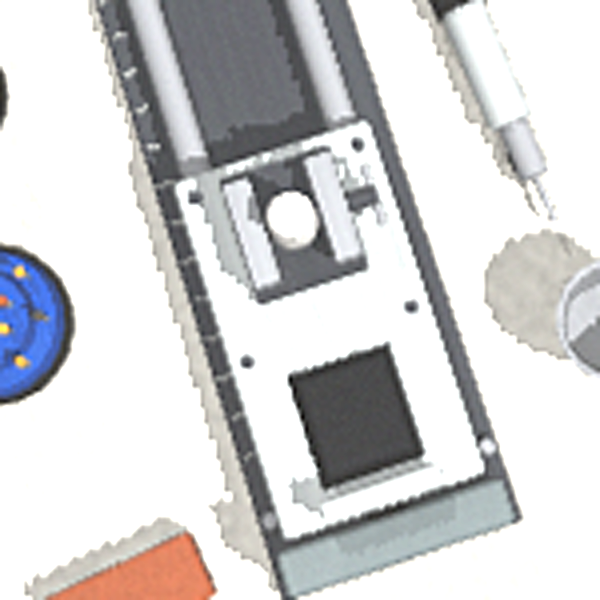

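View pics/topf.png

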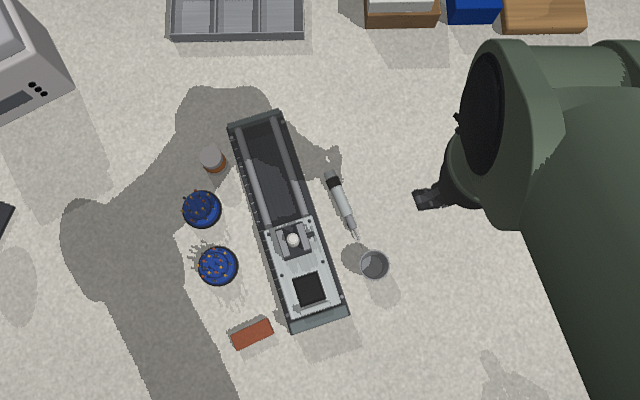

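The top view shows the carriage nose against the end stop near (320,318) and the loose items where they were. Checking the travel and whether the button is up numerically.

Run:
```python
from h import *
out={}
for n in ["top","scene"]:
    p=viewer.grab_frame(n)
    for tag in "0f":
        im=cv2.imread(f"pics/{n}{tag}.png"); g=cv2.cvtColor(im,cv2.COLOR_BGR2GRAY)
        c=B0 if tag=="0" else B0+.14*S
        u=proj(p,[*c,.0535])[0].astype(int)
        m=np.zeros_like(g); sl=np.s_[u[1]-19:u[1]+20,u[0]-21:u[0]+22]; m[sl]=(g[sl]<62)*255
        k,lab,st,ce=cv2.connectedComponentsWithStats(m); i=lab[u[1]+2,u[0]]; ys,xs=np.nonzero(lab==i)
        W=np.array([atz(p,(x,y),.0535)[:2] for x,y in zip(xs,ys)]); A=W@S;C=W@L
        rs=[A[abs(C-q)<.0015].min() for q in np.arange(np.median(C)-.012,np.median(C)+.012,.002)]
        fs=[A[abs(C-q)<.0015].max() for q in np.arange(np.median(C)-.012,np.median(C)+.012,.002)]
        print(n,tag,"i",i,"n",len(xs),"rear",np.round(np.mean(rs),4),"front",np.round(np.mean(fs),4))
# items compared
for n in ["top"]:
    a=cv2.imread("pics/top0.png"); b=cv2.imread("pics/topf.png")
    for nm,(x0,y0,x1,y1) in dict(handp=(322,160,362,245),cup=(355,248,395,285),burb=(195,243,245,290),bura=(178,188,225,232),jar=(197,143,228,176),stone=(226,315,276,352)).items():
        A=cv2.Canny(a[y0:y1,x0:x1],60,150).astype(np.float32); Bm=cv2.Canny(b[y0:y1,x0:x1],60,150).astype(np.float32)
        print(nm,cv2.phaseCorrelate(A,Bm))
```

```text
top 0 i 1 n 722 rear -0.6061 front -0.5582
top f i 1 n 765 rear -0.4676 front -0.4206
scene 0 i 3 n 667 rear -0.6168 front -0.5663
scene f i 2 n 472 rear -0.4785 front -0.4279
handp ((-0.07337557717309551, 0.012216118736645853), 0.8030917241838244)
cup ((-0.35556632753219475, 0.10741470976900658), 0.7372650915384292)
burb ((0.020369663807155547, 0.02577583988709975), 0.7494985934098561)
bura ((0.29576469622695, 0.8965518572712767), 0.5741848274513527)
jar ((0.383296011425573, -0.30936140595793304), 0.5822987962100241)
stone ((-0.1716681813021239, 0.0783652206070613), 0.4800041012763977)
```

```bash
python3 -c "
from h import *
bot.job_done(); print(rel())"
```

```text
the job is handed in; nothing more can be done
the job is handed in; nothing more can be done
```

The job is done and handed in: I pressed the lock button right down with the shut fingertips and held it at about 15–38 N the whole way. I pushed the carriage until it hit the end stop, then lifted straight off and moved the arm clear.

**Fully home:** The forward force rose to about 9 N against the 1–2 N drag, and the fingers stopped gaining ground. The button's measured shift was 138 mm in both cameras, against about 140 mm expected. That 2 mm gap is within camera error. The final pictures show the carriage's nose against the stop.

**Button up:** I have no direct reading of the button. Both views show the same shift, which fits it having sprung fully back up.

**Other items:** In the top view the loose things moved less than 1 pixel between the first and last pictures. The match was weaker for the stone, one bur stand and the jar, because the lighting on them changed. The vice and casting were never approached.

**Disagreement:** The reported tool height read about 25 mm lower than the fingertips' real height, and I didn't find out why. I went by the contact force and the pictures instead, so the descent took many small steps. The last check was at about 15 s, well inside the 35 s limit.

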